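Roll the honing wheel into its parking dock

ROBOT

A 7-joint arm with a two-finger parallel gripper is mounted at the origin on the work surface. World frame = base frame: x ahead of the robot, y to its left, z up, the work surface at z = 0. Lengths are in mm, angles in rad, forces in N, time in s.
With the tool pointing down it reaches from about 400 to 875 mm from the base axis. Payload 4.4 kg.
Tool frame: the origin (TCP) lies on the centre line of the jaws, within the pads' length; the fingertips stand 25 mm ahead of it and the grasp point (between the pads) lies 6 mm ahead of it; x points along the fingers, y is the direction in which the jaws open and shut, and the axes are right-handed (so a half turn about x gives the same grasp; the last joint's range is limited). The gripper opens to 85 mm and grips with 20 to 120 N. Pads are 22 mm wide; open, the fingers measure 114 mm over their backs; the gripper's body (76 mm by 85 mm) begins 54 mm behind the grasp point. The pads swing forward as they close: fully open they stand 13 mm farther back than shut.
Start: joints at [-1.346, 0.628, 0.038, 1.517, -0.027, 0.996, -0.02], TCP at [186.343, 622.731, 227.713] pointing down, gripper open.
Joint ranges: [-3.06, 3.06], [-0.37, 2.12], [-1.25, 1.32], [0.18, 2.47], [-1.1, 4.24], [0.23, 1.98], [-2.94, 2.94]. Speed limits (rad/s): [2.57, 2.57, 3.14, 3.14, 3.14, 3.14, 3.14].

INTERFACE

Orientations are given as [roll, pitch, yaw] about the fixed x, y, z axes, in that order (R = Rz(yaw) Ry(pitch) Rx(roll)).
In Python, from cell import * gives the robot as it stands. The module is installed in compiled form; this text tells all that it offers.
- The arm moves only by the tool jog_arm, never from a script. Its argument "series" is a list of rows, each a list of 3 entries, a list of its own where there are three numbers: the turn, a rotation vector about the tool's x, y, z in degrees, then the shift along the tool's x, y, z in mm, then the gripper's target within -1 to 1 (shut at 1, half-way at 0, fully open at -1). In form: [[[rx, ry, rz], [dx, dy, dz], hand], ...]. A call has 1 to 8 rows; each row shifts and turns the commanded pose from where the row before left it, along the tool's axes as they then stand; what a row does not reach is not made up. A row lasts 1/8 s, in which the tool goes at most 62.5 mm and 10.7 degrees, less where a joint would pass 70% of its speed; a pose out of reach is approached as far as the arm can. A call is refused whole if a number of a shift passes 62.5 or a number of a turn 10.7, either way. A call with a gripper value outside its range is refused whole. The fingers move at their own pace and stop on an object; the grip force is fixed at half the most. Time passes only in rows, so rows that do not move let the fingers close. It gives the time, the measured TCP pose, the force and the opening at its end, in the units of the state.
- read_state(): the state, without advancing time (a new reading comes with each control period).
- get_image(name): name is "scene" or "top" or "wrist"; returns a dict with "img" (384x512x3 uint8, red, green, blue), "range_z" (384x512 float32, mm along the optical axis (not along the pixel's ray), 0 where there is no reading), "fovy" (degrees; the focal length in pixels is half the picture's height over the tangent of half this angle, whatever the lens; pixels are square), "cx", "cy" (the principal point, pixels), "k1" (the pictures are not rectified: a ray, as slopes to the right and down, at radius r is drawn at 1 + k1 r^2 times it, then the intrinsics apply), "cam_to_world" (4x4, takes a point from camera to world coordinates). Camera axes: x right, y up, looking along -z (the intrinsics and any distortion apply to the point x, -y, -z); pixel columns grow to the right and rows downward; lengths in mm; the calibration is good to about 2 mm. A picture is of the moment at which its call begins.
- finish_job(): hands the job in, once; it reports no verdict.
The state is a dict: "clock": time; "qpos": joint angles; "qd": joint speeds; "tau": joint torques, N m; "eef_pos": TCP position; "tool_rot": TCP orientation; "force": force on the tool from outside, world axes, zero at the start; "torque": the same for the moment, N m; "width": finger opening in mm.
Only numpy, scipy, OpenCV 4.12 (cv2) and the standard library are available. Lean on these libraries where they do the work, as an engineer would, in place of code of your own. Each camera call takes 0.05 s, during which the arm holds its last target. There are 200 camera calls.

TASK

Put the spare honing wheel away: roll it across the bench on its rim, turning as it goes rather than skidding, into the wooden dock under the little shelf, then push it with the fingers over the small metal lip (do not let it run in by itself) until it has dropped in between the lip and the back stop. Keep it standing the whole way - do not lift it off the bench or let it lean over or fall flat - leave it standing there still and free, and do not disturb the jar, tape roll or strop block.

Things in the scene. Friction and masses are not known exactly. Their poses are not given: they have to be found in the camera images.
- wheel: Honing wheel with brown leather rim and black sides, standing on its rim: diameter 150 mm, 40 mm wide, flat sides, 0.45-0.95 kg, rolls freely. Origin at its centre, 75 mm above the bench. y: the axle, level. x and z turn as it rolls: at the start z is up (along the metal key bar on its sides) and x points towards the dock within 0.2 rad of the dock's x. It topples if leaned over 15 degrees.
- dock: Fixed wooden parking dock, with its mouth towards the right as the robot sees it. Origin on the bench top, right below where a parked wheel's centre belongs; x is the way the wheel enters (to the robot's left and a little away from it), z up. Two guide cheeks along x, 22 mm high, 52 mm apart inside, run from x = -85 to +65 mm.
- dock_mouth (a point): Middle of the dock's mouth on the bench, x = -123 mm in the dock's frame; here the cheeks flare to about 80 mm apart inside.
- dock_lip (a point): Top of the fixed round steel lip, 3 mm high, across the lane at dock x = -27 mm. A wheel rolling in meets it with its centre at dock x = -49 mm and must roll over it; it then rests between lip and back stop.
- dock_stop (a point): Middle of the face of the back stop (30 mm high, 76 mm wide) at dock x = +62 mm; it touches the wheel when the wheel's centre is at dock x = +2 mm.
- dock_shelf_edge (a point): Middle of the lower front edge of the shelf board, dock x = -125 mm, 192 mm above the bench. The board is 18 mm thick, reaches to x = +95 mm and 110 mm either side, carries whetstones up to 258 mm, and stops an upright gripper from following the wheel in. Its 20 mm posts stand at y = +-95 mm, x = +35 and +75 mm.
- paste_jar: Bystander: jar, 64 mm across, 70 mm high; origin under its centre.
- tape_roll: Bystander: roll of tape lying flat, 100 mm across, 25 mm high; origin under its centre.
- strop_block: Bystander: leather strop block lying flat, 160 x 50 x 30 mm, long side along its x; origin under its centre.

How it is judged:
By the outcome, as a careful person would: the job done as asked, in the order asked, and still so for the second after the job is handed in, with the robot touching nothing.
It also fails if it takes over 72 s, if anything falls off the work surface, if the arm or the gripper's body presses on something with over 40 N, if the wrist force passes 120 N, or if a joint passes its speed limit or range.

## Working session

There is one attempt and no reset: what is moved stays moved. The work goes in short steps, Python scripts to look and compute and a tool call to move; the robot and the scene stay as the last step left them, time stands still between calls to the robot, and variables do not carry over. Pictures are saved under pics/ and viewed, about 8 in all and at most 12, crops included, and the job is handed in when it is done.

Besides the shell and the picture viewer there is one more tool, called after "Call:" by a JSON object that holds its "method" and its "body". jog_arm: Moves the arm, as the interface text tells. Its arguments: {"type":"object","properties":{"series":{"type":"array"}},"required":["series"]}

```bash
mkdir -p pics
cat > h.py <<'E'
from cell import *
import numpy as np, cv2
def save(n,f):
    d=get_image(n); cv2.imwrite(f'pics/{f}.png',d['img'][:,:,::-1]); np.save(f'pics/{f}.npy',d,allow_pickle=True); return d
def load(f): return np.load(f'pics/{f}.npy',allow_pickle=True).item()
def rays(d,uv):
    uv=np.atleast_2d(np.array(uv,float)); f=192/np.tan(np.radians(d['fovy'])/2)
    p=(uv-[d['cx'],d['cy']])/f; q=p.copy()
    for _ in range(20): q=p/(1+d['k1']*(q**2).sum(1,keepdims=True))
    return np.c_[q[:,0],-q[:,1],-np.ones(len(q))]
def pts(d,uv):
    uv=np.atleast_2d(uv).astype(int); z=d['range_z'][uv[:,1],uv[:,0]]
    c=rays(d,uv)*z[:,None]; T=d['cam_to_world']; return c@T[:3,:3].T+T[:3,3]
def plane(d,uv,h):
    T=d['cam_to_world']; r=rays(d,uv)@T[:3,:3].T; o=T[:3,3]; return o+r*((h-o[2])/r[:,2])[:,None]
E
python3 - <<'E'
from h import *
a=[save(n,n+'0')['img'] for n in('scene','top')]
for n in('scene0','top0'):
    d=load(n);print(d['fovy'],d['k1'],d['cam_to_world'].round(2))
im=np.hstack(a);cv2.imwrite('pics/both.png',cv2.resize(im,(800,300))[:,:,::-1])
print(read_state())
E
```

```text
48.02250214045355 -0.04810074142619913 [[ 6.3000e-01 -7.4000e-01  2.3000e-01  8.1979e+02]
 [ 7.7000e-01  6.0000e-01 -1.9000e-01 -1.7827e+02]
 [ 0.0000e+00  3.0000e-01  9.5000e-01  1.1313e+03]
 [ 0.0000e+00  0.0000e+00  0.0000e+00  1.0000e+00]]
56.59504684921978 -0.048809723860643466 [[ 1.00000e-02  1.00000e+00 -9.00000e-02  4.93160e+02]
 [-1.00000e+00  1.00000e-02  2.00000e-02  3.79300e+01]
 [ 3.00000e-02  9.00000e-02  1.00000e+00  1.03041e+03]
 [ 0.00000e+00  0.00000e+00  0.00000e+00  1.00000e+00]]
{'clock': 0.1, 'qpos': array([-1.34582283,  0.6292776 ,  0.03844193,  1.51827877, -0.02700786,
        0.99633264, -0.02000898]), 'qd': array([-3.97660609e-05, -1.58431050e-03, -7.80205312e-04, -2.80586678e-03,
        7.20109030e-04, -1.02042160e-03, -1.04783759e-03]), 'tau': array([ 3.57675999e-03, -5.64531076e+01,  1.23097301e+00, -1.93975192e+01,
        1.12933625e-02,  5.33316401e-03, -3.77618278e-06]), 'eef_pos': array([186.1500341 , 622.16204322, 226.86204529]), 'tool_rot': array([-1.56424827,  1.56901776, -1.85503297]), 'force': array([-0.86810614,  0.23470054, -0.24373692]), 'torque': array([-0.00440281, -0.02402449, -0.02415167]), 'width': 85.10310276103053}
```

View pics/scene0.png

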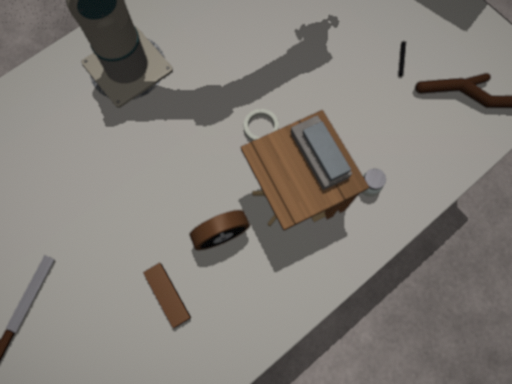

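View pics/top0.png

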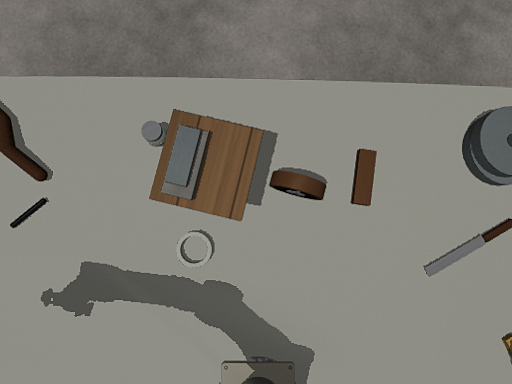

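Top view (up = +x, right = -y): shelf board corners near (175,110), (264,130), (241,220) and (150,198). The wheel is at (298,184), the strop at (364,177), the jar at (153,132) and the tape at (195,249). The scene view agrees. Next I'll measure the shelf, which gives the dock frame, and the wheel.

Run:
```python
from h import *
V,U=np.mgrid[0:384,0:512]; uv=np.c_[U.ravel(),V.ravel()]
for n in('top0','scene0'):
    d=load(n);P=pts(d,uv).reshape(384,512,3);z=P[...,2]
    ok=d['range_z']>0
    # shelf
    m=(ok&(z>185)&(z<290)&(P[...,0]>350)&(abs(P[...,1])<400)).astype(np.uint8)
    c=max(cv2.findContours(m,0,2)[0],key=cv2.contourArea)
    print(n,'shelf z',np.median(z[(z>195)&(z<225)&ok]))
    q=plane(d,c[:,0],210.)[:,:2].astype(np.float32)
    b=cv2.minAreaRect(q);print('shelf rect',b,cv2.boxPoints(b).round(0).tolist())
    sel=ok&(abs(z-210)<8)&(m>0); Q=P[sel][:,:2].astype(np.float32)
    b=cv2.minAreaRect(Q);print('shelf depth rect',b)
    # table
    t=ok&(abs(z)<15);print('table',np.median(z[t]))
    # objects
    m=(ok&(z>12)&(P[...,0]>250)&(abs(P[...,1])<450)).astype(np.uint8)
    for c in cv2.findContours(m,0,2)[0]:
        if cv2.contourArea(c)<60: continue
        k=np.zeros_like(m);cv2.drawContours(k,[c],-1,1,-1);k=(k>0)&(m>0);X=P[k];h=np.percentile(X[:,2],90)
        b=cv2.minAreaRect(X[X[:,2]>h-10][:,:2].astype(np.float32))
        print('obj',c[:,0].mean(0).round(),'h',h.round(),'ctr',np.round(b[0]),'size',np.round(b[1]),'ang',round(b[2],1))
```

```text
top0 shelf z 209.88083141726452
shelf rect ((627.76611328125, 131.30421447753906), (220.35446166992188, 219.47479248046875), 77.11138153076172) [[496.0, 48.0], [710.0, -1.0], [759.0, 214.0], [545.0, 263.0]]
shelf depth rect ((627.8851928710938, 131.6253204345703), (220.91342163085938, 219.54885864257812), 77.12809753417969)
table -0.22319417365099525
obj [194. 249.] h 27.0 ctr [417. 183.] size [97. 99.] ang 45.7
obj [298. 184.] h 149.0 ctr [595. -98.] size [81. 41.] ang 75.0
obj [362. 176.] h 32.0 ctr [ 628. -299.] size [ 52. 159.] ang 82.0
obj [198. 161.] h 257.0 ctr [638. 180.] size [ 51. 129.] ang 76.9
scene0 shelf z 209.60730121299252
shelf rect ((630.6749267578125, 129.83322143554688), (221.67214965820312, 221.32693481445312), 77.10090637207031) [[498.0, 46.0], [714.0, -3.0], [763.0, 213.0], [548.0, 263.0]]
shelf depth rect ((629.3299560546875, 131.47694396972656), (220.65208435058594, 221.4580078125), 77.0646743774414)
table -0.009944343789811683
obj [166. 296.] h 32.0 ctr [ 629. -300.] size [ 52. 161.] ang 81.9
obj [219. 229.] h 148.0 ctr [597. -98.] size [87. 40.] ang 72.9
obj [301. 170.] h 256.0 ctr [641. 181.] size [ 52. 131.] ang 77.0
```

Run:
```python
from h import *
from scipy.spatial.transform import Rotation as R
V,U=np.mgrid[0:384,0:512]; uv=np.c_[U.ravel(),V.ravel()]
a=np.radians(77.1);O=np.array([631.9,146.]);D=np.array([[np.cos(a),np.sin(a)],[-np.sin(a),np.cos(a)]])
for n in('top0','scene0'):
    d=load(n);P=pts(d,uv);k=(d['range_z'].ravel()>0)&(P[:,2]>15)&(P[:,2]<160)&(np.hypot(P[:,0]-596,P[:,1]+98)<95)
    X=P[k];q=np.c_[(X[:,:2]-O)@D.T,X[:,2]]
    print(n,'dock-frame extents',np.percentile(q,[1,99],axis=0).round(1).tolist())
    t=q[q[:,2]>125];b=cv2.minAreaRect(t[:,:2].astype(np.float32));print('rim rect',b)
    # side face: robust plane y=c+m x+n z on points of larger y
    s=q[(q[:,2]<115)&(q[:,2]>20)]
    for _ in range(8):
        A=np.c_[np.ones(len(s)),s[:,0],s[:,2]];c=np.linalg.lstsq(A,s[:,1],rcond=None)[0];r=s[:,1]-A@c;s=s[abs(r)<max(2,2*r.std())]
    print('side y=',c.round(3),'n',len(s),'std',r.std().round(2),'zrange',s[:,2].min(),s[:,2].max())
    # rim apex: fit x centre from height profile
    t=q[q[:,2]>110]; x0=np.polyfit(t[:,0],t[:,2]**1,2);print('apex x',-x0[1]/2/x0[0])
s=read_state();print('tool axes cols\n',R.from_euler('xyz',s['tool_rot']).as_matrix().round(3))
```

```text
top0 dock-frame extents [[-314.4, -39.0, 25.9], [-174.0, 3.7, 151.4]]
rim rect ((-245.2417449951172, -17.91988754272461), (41.98768615722656, 113.15898132324219), 88.3918685913086)
side y= [-8.358e+00 -3.900e-02  3.000e-03] n 196 std 0.53 zrange 20.560678187581516 114.23732074281008
apex x -246.5703606700224
scene0 dock-frame extents [[-317.8, -42.9, 22.2], [-175.9, 0.5, 150.9]]
rim rect ((-246.5320587158203, -21.352611541748047), (42.744476318359375, 111.94573974609375), 86.91941833496094)
side y= [-5.3318e+01 -5.7000e-02 -5.0000e-03] n 395 std 0.66 zrange 21.034795530797282 114.92358579520078
apex x -246.52076877869854
tool axes cols
 [[-0.     0.287  0.958]
 [-0.002  0.958 -0.287]
 [-1.    -0.002  0.   ]]
```

```bash
cat >> h.py <<'E'
from scipy.spatial.transform import Rotation as R
A0=77.1;O=np.array([631.9,146.]);_a=np.radians(A0);D=np.array([[np.cos(_a),np.sin(_a)],[-np.sin(_a),np.cos(_a)]])
def w2d(p): return (np.asarray(p)[...,:2]-O)@D.T
def d2w(q): return np.asarray(q)@D+O
def rot(head,p):  # head deg rel. dock, p deg below horizontal
    h=np.radians(A0+head);p=np.radians(p);f=np.array([np.cos(h),np.sin(h),0]);n=np.array([-f[1],f[0],0])
    x=f*np.cos(p)-np.array([0,0,np.sin(p)]);y=-n;return np.c_[x,y,np.cross(x,y)]
def go(pos,Rt,n=None,s=None):
    s=s or read_state();R0=R.from_euler('xyz',s['tool_rot']);Rt=R.from_matrix(Rt);p0=s['eef_pos'];pos=np.asarray(pos,float)
    rv=(R0.inv()*Rt).as_rotvec(degrees=True);dist=np.linalg.norm(pos-p0)
    N=n or int(np.ceil(max(np.linalg.norm(rv)/10,dist/55,1)))
    step=R.from_rotvec(rv/N,degrees=True);cur=R0;out=[]
    print('rv',rv.round(1),'dist',round(dist,1),'N',N)
    for i in range(N):
        print([(rv/N).round(2).tolist(),cur.inv().apply((pos-p0)/N).round(1).tolist()]);cur=cur*step
def tcp(c,r,Rt): return np.asarray(c)-r*Rt[:,0]   # TCP r behind point c
def st():
    s=read_state();M=R.from_euler('xyz',s['tool_rot']).as_matrix();f=np.degrees(np.arctan2(-M[0,1]*-1,M[1,1]*1))
    n=-M[:,1];hd=np.degrees(np.arctan2(-n[0],n[1]))-A0
    print('t',round(s['clock'],2),'pos',s['eef_pos'].round(1),'dock',w2d(s['eef_pos']).round(1),'head',hd.round(1),'pitch',np.degrees(np.arcsin(-M[2,0])).round(1),'tilt',np.degrees(np.arcsin(M[2,1])).round(1),'F',s['force'].round(1),'w',round(s['width'],1));print('q',s['qpos'].round(2));return s
E
python3 - <<'E'
from h import *
st(); go([560,-200,340],rot(0,90))
E
```

```text
t 0.1 pos [186.2 622.2 226.9] dock [364.6 540.8] head 86.2 pitch 89.9 tilt -0.1 F [-0.9  0.2 -0.2] w 85.1
q [-1.35  0.63  0.04  1.52 -0.03  1.   -0.02]
rv [86.2  0.1  0.1] dist 910.2 N 17
[[5.07, 0.0, 0.0], [-6.6, -40.0, 34.9]]
[[5.07, 0.0, 0.0], [-6.6, -36.8, 38.3]]
[[5.07, 0.0, 0.0], [-6.6, -33.3, 41.4]]
[[5.07, 0.0, 0.0], [-6.6, -29.5, 44.2]]
[[5.07, 0.0, 0.0], [-6.6, -25.4, 46.6]]
[[5.07, 0.0, 0.0], [-6.6, -21.2, 48.7]]
[[5.07, 0.0, 0.0], [-6.6, -16.8, 50.4]]
[[5.07, 0.0, 0.0], [-6.6, -12.3, 51.7]]
[[5.07, 0.0, 0.0], [-6.6, -7.7, 52.6]]
[[5.07, 0.0, 0.0], [-6.6, -3.0, 53.0]]
[[5.07, 0.0, 0.0], [-6.6, 1.7, 53.1]]
[[5.07, 0.0, 0.0], [-6.6, 6.4, 52.7]]
[[5.07, 0.0, 0.0], [-6.6, 11.0, 52.0]]
[[5.07, 0.0, 0.0], [-6.6, 15.6, 50.8]]
[[5.07, 0.0, 0.0], [-6.7, 20.0, 49.2]]
[[5.07, 0.0, 0.0], [-6.7, 24.3, 47.3]]
[[5.07, 0.0, 0.0], [-6.7, 28.4, 44.9]]
```

Call:
{"method": "jog_arm", "body": {"series": [[[5,0,0],[-30,-35,30],-1],[[5,0,0],[-30,-35,36],-1],[[5,0,0],[-30,-33,41],-1],[[5,0,0],[-20,-29,44],-1],[[5,0,0],[0,-25,47],-1],[[5,0,0],[0,-21,49],-1],[[5,0,0],[0,-17,50],-1],[[5,0,0],[0,-12,52],-1]]}}

```text
clock: 1.1
eef_pos: [360.2, 244.7, 337.6]
tool_rot: [-2.905, 1.571, 2.387]
force: [1.4, -0.3, -0.1]
width: 85.7
```

Call:
{"method": "jog_arm", "body": {"series": [[[5,0,0],[0,-8,53],-1],[[5,0,0],[0,-3,53],-1],[[5,0,0],[0,2,53],-1],[[5,0,0],[0,6,53],-1],[[5,0,0],[0,11,52],-1],[[5,0,0],[0,16,51],-1],[[5,0,0],[0,20,49],-1],[[5,0,0],[0,24,47],-1]]}}

```text
clock: 2.1
eef_pos: [541.9, -139.4, 337.4]
tool_rot: [-2.232, 1.57, 2.361]
force: [0.7, 0.1, 0.2]
width: 86.0
```

Run:
```python
from h import *
st()
M=rot(0,45);go([570,-215,250],M)
```

```text
t 2.1 pos [ 541.9 -139.4  337.4] dock [-298.3   24. ] head 6.1 pitch 90.0 tilt -0.0 F [0.7 0.1 0.2] w 86.0
q [-0.21  0.45  0.63  1.63 -0.28  1.16  0.37]
rv [ 5.8 44.9  2.4] dist 118.9 N 5
[[1.15, 8.99, 0.49], [17.5, 7.4, 14.4]]
[[1.15, 8.99, 0.49], [15.1, 7.6, 16.8]]
[[1.15, 8.99, 0.49], [12.4, 7.8, 18.8]]
[[1.15, 8.99, 0.49], [9.4, 8.1, 20.3]]
[[1.15, 8.99, 0.49], [6.1, 8.5, 21.4]]
```

Call:
{"method": "jog_arm", "body": {"series": [[[1,7.5,0.4],[14,6,12],-1],[[1,7.5,0.4],[13,6,14],-1],[[1,7.5,0.4],[11,6,16],-1],[[1,7.5,0.4],[9,7,17],-1],[[1,7.5,0.4],[7,7,17],-1],[[1,7.5,0.4],[5,7,18],-1]]}}

```text
clock: 2.85
eef_pos: [569.1, -216.0, 249.7]
tool_rot: [-3.14, 0.78, 1.344]
force: [0.7, 0.5, -0.3]
width: 85.4
```

Run:
```python
from h import *
st()
C=np.r_[d2w([-246,-19.5]),75.]
M=rot(-2.5,40);print(C);go(tcp(C,130,M),M)
save('wrist','w1')
```

```text
t 2.85 pos [ 569.1 -216.   249.7] dock [-366.9  -19.6] head -0.1 pitch 44.7 tilt -0.1 F [ 0.7  0.5 -0.3] w 85.4
q [ 0.51  0.8   0.34  1.48 -0.87  1.51  0.92]
[595.98831475 -98.14463103  75.        ]
rv [1.6 4.7 1.8] dist 93.7 N 2
[[0.78, 2.36, 0.89], [39.6, -2.2, 24.8]]
[[0.78, 2.36, 0.89], [38.6, -2.5, 26.5]]
```

View pics/w1.png

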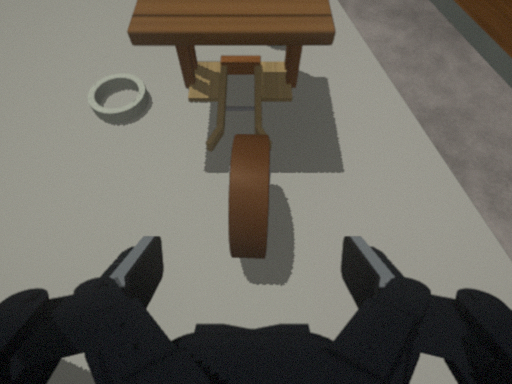

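The wrist view shows the wheel at (250,195), the open jaws centred near (253,260), and the cheeks at (215,140) and (259,130) with the back stop at (240,65). The lane is clear and sits slightly left of the wheel. I'll check the wheel and lane in the dock frame from this close view.

Run:
```python
from h import *
V,U=np.mgrid[0:384,0:512]; uv=np.c_[U.ravel(),V.ravel()]
d=load('w1');P=pts(d,uv);ok=d['range_z'].ravel()>0
q=np.c_[w2d(P),P[:,2]]
def rng(n,k):
    x=q[k&ok];print(n,len(x),np.percentile(x,[2,50,98],axis=0).round(1).tolist() if len(x) else '')
base=(abs(q[:,1])<60)
for x in(-115,-100,-80,-60,-40): 
    for s in(1,-1): rng(f'cheek top x{x} s{s}',(abs(q[:,0]-x)<4)&(q[:,2]>17)&(q[:,2]<27)&(s*q[:,1]>15)&base)
rng('table',(abs(q[:,0]+340)<60)&(abs(q[:,1]-120)<60))
rng('shelf front',(q[:,2]>195)&(q[:,2]<208)&(q[:,0]<-60)&(q[:,0]>-200))
w=(abs(q[:,0]+246)<90)&(q[:,2]>10)&(q[:,2]<160)&(abs(q[:,1]+19)<35)
rng('wheel',w)
W=q[w&ok];W=W[W[:,2]>60]
for lo in range(-320,-200,20):
    t=W[(W[:,0]>lo)&(W[:,0]<lo+20)]
    if len(t)>20: print('wheel x',lo,'y',np.percentile(t[:,1],[1,99]).round(1),'mid',np.percentile(t[:,1],[1,99]).mean().round(1))
from scipy.optimize import least_squares
f=lambda p:np.hypot(W[:,0]-p[0],W[:,2]-p[1])-75
print('centre x,z',least_squares(f,[-246,75],loss='soft_l1').x)
```

```text
cheek top x-115 s1 31 [[-118.8, 39.7, 19.2], [-115.4, 44.7, 21.0], [-111.5, 51.1, 22.4]]
cheek top x-115 s-1 2 [[-116.8, -48.3, 19.8], [-116.5, -48.3, 20.6], [-116.1, -48.2, 21.4]]
cheek top x-100 s1 28 [[-103.5, 33.0, 18.5], [-100.1, 37.7, 20.9], [-96.4, 44.1, 21.8]]
cheek top x-100 s-1 27 [[-103.5, -40.6, 18.2], [-98.7, -35.7, 20.8], [-96.2, -29.3, 22.6]]
cheek top x-80 s1 32 [[-83.8, 27.3, 18.2], [-80.0, 32.9, 20.6], [-76.4, 38.8, 22.2]]
cheek top x-80 s-1 26 [[-83.6, -36.1, 19.8], [-80.3, -31.1, 21.1], [-76.5, -26.1, 22.7]]
cheek top x-60 s1 26 [[-64.0, 27.9, 19.6], [-59.5, 33.2, 20.7], [-56.1, 38.3, 22.0]]
cheek top x-60 s-1 29 [[-63.6, -36.5, 18.0], [-59.5, -31.3, 20.4], [-56.1, -24.6, 22.2]]
cheek top x-40 s1 26 [[-43.7, 27.3, 18.0], [-40.7, 32.3, 20.9], [-36.5, 37.6, 21.5]]
cheek top x-40 s-1 24 [[-43.9, -35.1, 19.6], [-41.0, -29.9, 21.1], [-36.5, -24.7, 22.6]]
table 3416 [[-394.6, 61.0, -2.3], [-337.4, 83.5, -0.6], [-281.5, 177.2, 1.1]]
shelf front 2510 [[-126.6, -104.3, 195.3], [-125.1, -0.1, 202.2], [-122.5, 105.2, 207.9]]
wheel 4817 [[-321.5, -36.4, 74.5], [-282.7, -16.6, 137.5], [-205.5, 2.6, 149.2]]
wheel x -320 y [-35.2   4. ] mid -15.6
wheel x -300 y [-36.3   3.4] mid -16.5
wheel x -280 y [-36.4   2.3] mid -17.0
wheel x -260 y [-39.6   2.1] mid -18.8
wheel x -240 y [-37.5   1.1] mid -18.2
wheel x -220 y [-38.5  -0. ] mid -19.3
centre x,z [-246.97714259   73.76104042]
```

```bash
cat >> h.py <<'E'
C0=np.r_[d2w([-246.5,-18]),75.]
E
python3 - <<'E'
from h import *
M=rot(-2.1,45);go(tcp(C0,51,M),M,6)
E
```

```text
rv [ 0.6 -0.3  1.5] dist 159.5 N 6
[[0.1, -0.05, 0.25], [26.1, -0.1, 5.1]]
[[0.1, -0.05, 0.25], [26.1, -0.2, 5.1]]
[[0.1, -0.05, 0.25], [26.1, -0.3, 5.1]]
[[0.1, -0.05, 0.25], [26.1, -0.4, 5.1]]
[[0.1, -0.05, 0.25], [26.1, -0.5, 5.1]]
[[0.1, -0.05, 0.25], [26.1, -0.6, 5.0]]
```

Call:
{"method": "jog_arm", "body": {"series": [[[0.2,-0.1,0.5],[26,-0.3,5],-1],[[0.2,-0.1,0.5],[26,-0.3,5],-1],[[0.2,-0.1,0.5],[26,-0.3,5],-1],[[0,0,0],[26,-0.5,5],-1],[[0,0,0],[26,-0.5,5],-1],[[0,0,0],[26,-0.5,5],-1],[[0,0,0],[0,0,0],-0.4]]}}

```text
clock: 3.78
eef_pos: [587.9, -126.5, 117.0]
tool_rot: [3.133, 0.788, 1.315]
force: [-0.8, 0.4, 0.3]
width: 69.7
```

Run:
```python
from h import *
st();M=rot(-2.1,45);go(tcp(C0,51,M),M,1)
V,U=np.mgrid[0:384,0:512]; uv=np.c_[U.ravel(),V.ravel()]
d=save('wrist','w2');P=pts(d,uv);q=np.c_[w2d(P),P[:,2]]
W=q[(d['range_z'].ravel()>0)&(abs(q[:,0]+246)<90)&(q[:,2]>90)&(q[:,2]<160)&(abs(q[:,1]+19)<24)]
for lo in range(-320,-160,20):
    t=W[(W[:,0]>lo)&(W[:,0]<lo+20)]
    if len(t)>20: print('wheel x',lo,'y',np.percentile(t[:,1],[1,99]).round(1),np.percentile(t[:,1],[1,99]).mean().round(1))
```

```text
t 3.77 pos [ 587.9 -126.5  117. ] dock [-275.4  -17.9] head -1.4 pitch 45.1 tilt 0.3 F [-0.8  0.4  0.3] w 69.7
q [ 0.42  0.91  0.26  1.69 -1.02  1.21  1.07]
rv [0.7 0.1 0.2] dist 9.4 N 1
[[0.73, 0.15, 0.24], [-0.8, -1.1, 9.3]]
wheel x -320 y [-35.1   3.5] -15.8
wheel x -300 y [-35.8   3.1] -16.3
wheel x -280 y [-36.6   2.3] -17.1
wheel x -260 y [-37.2   1.4] -17.9
wheel x -240 y [-37.8   0.7] -18.6
wheel x -220 y [-38.3  -0.1] -19.2
wheel x -200 y [-35.5  -3.4] -19.4
```

View pics/w2.png

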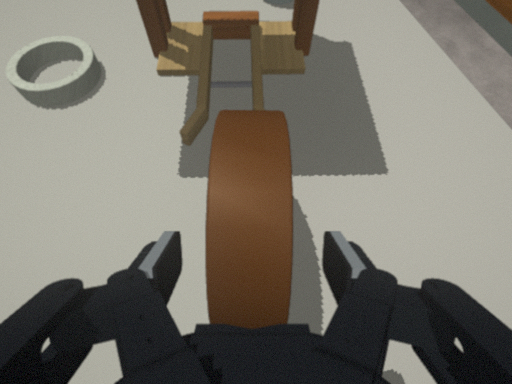

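The fingers straddle the wheel: rim at (250,200), pads at (165,260) and (345,260), evenly spaced. I'll remove the 9 mm offset and then close slowly.

Call:
{"method": "jog_arm", "body": {"series": [[[0.4,0,0.1],[-0.4,-0.5,4.7],-0.4],[[0.3,0,0.1],[-0.4,-0.5,4.7],-0.3],[[0,0,0],[0,0,0],-0.2]]}}

```text
clock: 4.2
eef_pos: [585.8, -136.8, 112.3]
tool_rot: [3.136, 0.791, 1.302]
force: [0.3, -0.0, -0.1]
width: 51.3
```

Run:
```python
from h import *
st();M=rot(-2.1,45);go(tcp(C0,51,M),M,1)
```

```text
t 4.2 pos [ 585.8 -136.8  112.3] dock [-285.9  -18.2] head -2.3 pitch 45.3 tilt 0.2 F [ 0.3 -0.  -0.1] w 51.3
q [ 0.43  0.91  0.26  1.68 -1.02  1.21  1.08]
rv [ 0.   0.3 -0.3] dist 3.9 N 1
[[0.03, 0.3, -0.27], [3.2, -1.6, -1.5]]
```

Call:
{"method": "jog_arm", "body": {"series": [[[0,0,0],[3,-1.3,-1.5],-0.15],[[0,0,0],[0,0,0],-0.05],[[0,0,0],[0,0,0],0.05],[[0,0,0],[0,0,0],0.15],[[0,0,0],[0,0,0],0.3],[[0,0,0],[0,0,0],0.5]]}}

```text
clock: 4.95
eef_pos: [585.4, -132.0, 111.5]
tool_rot: [3.137, 0.789, 1.304]
force: [-2.6, -1.3, 4.3]
width: 38.8
```

Run:
```python
from h import *
st()
V,U=np.mgrid[0:384,0:512]; uv=np.c_[U.ravel(),V.ravel()]
d=save('wrist','w3');P=pts(d,uv);q=np.c_[w2d(P),P[:,2]]
W=q[(d['range_z'].ravel()>0)&(abs(q[:,0]+246)<90)&(q[:,2]>100)&(q[:,2]<160)&(abs(q[:,1]+19)<24)]
for lo in range(-320,-160,20):
    t=W[(W[:,0]>lo)&(W[:,0]<lo+20)]
    if len(t)>20: print('wheel x',lo,'y',np.percentile(t[:,1],[1,99]).mean().round(1))
from scipy.optimize import least_squares
W=W[abs(W[:,1]+19)<15]
f=lambda p:np.hypot(W[:,0]-p[0],W[:,2]-p[1])-75
print('centre x,z',least_squares(f,[-246,75],loss='soft_l1').x, 'top z',np.percentile(W[:,2],98))
```

```text
t 4.95 pos [ 585.4 -132.   111.5] dock [-281.4  -16.7] head -2.2 pitch 45.2 tilt 0.2 F [-2.6 -1.3  4.3] w 38.8
q [ 0.43  0.91  0.26  1.69 -1.03  1.2   1.08]
wheel x -320 y -18.6
wheel x -300 y -18.7
wheel x -280 y -17.4
wheel x -260 y -18.2
wheel x -240 y -18.9
wheel x -220 y -19.4
centre x,z [-247.20337383   73.83555904] top z 149.25697924222337
```

```bash
cat >> h.py <<'E'
def roll(dh,dist,n,dz=0,dlift=None,r=None):
    """rows: pivot dh deg & roll dist mm over n rows, gripped; C from measured pose with r,off file"""
    s=read_state();M=R.from_euler('xyz',s['tool_rot']);p=s['eef_pos'].copy()
    dt=np.load('d.npy');C=p+M.apply(dt);print('C dock',w2d(C).round(1),'z',C[2].round(1))
    C[2]+=0;hd=np.degrees(np.arctan2(M.as_matrix()[0,1],-M.as_matrix()[1,1]))
    x=M.as_matrix()[:,0];hd=np.degrees(np.arctan2(x[1],x[0]))
    for i in range(n):
        hm=np.radians(hd+dh/2/n);C2=C+np.r_[np.cos(hm)*dist/n,np.sin(hm)*dist/n,dz/n]
        hd2=hd+dh/n; ax=np.array([-np.sin(np.radians(hd2)),np.cos(np.radians(hd2)),0])
        M2=R.from_rotvec(ax*dist/n/75)*R.from_rotvec([0,0,dh/n],degrees=True)*M
        p2=C2-M2.apply(dt)
        print([(M.inv()*M2).as_rotvec(degrees=True).round(2).tolist(),M.inv().apply(p2-p).round(2).tolist()])
        M,p,C,hd=M2,p2,C2,hd2
    print('end C dock',w2d(C).round(1),'pitch',np.degrees(np.arcsin(-M.as_matrix()[2,0])).round(1),'head',round(hd-A0,1),'pos',p.round(1))
E
python3 - <<'E'
from h import *
s=read_state();M=R.from_euler('xyz',s['tool_rot'])
C=np.r_[d2w([-246.8,-18.3]),75.]
dt=M.inv().apply(C-s['eef_pos']);print(dt);dt[1]=0;np.save('d.npy',dt)
roll(12,0,4)
E
```

```text
[50.28460908  0.09625239  1.11442971]
C dock [-246.8  -18.2] z 75.0
[[-2.13, 0.01, -2.11], [0.03, 1.81, -0.02]]
[[-2.13, 0.01, -2.11], [0.03, 1.81, -0.02]]
[[-2.13, 0.01, -2.11], [0.03, 1.81, -0.02]]
[[-2.13, 0.01, -2.11], [0.03, 1.81, -0.02]]
end C dock [-246.8  -18.2] pitch 45.2 head 9.6 pos [ 592.6 -133.2  111.5]
```

Call:
{"method": "jog_arm", "body": {"series": [[[-2.1,0,-2.1],[0,1.8,0],0.5],[[-2.1,0,-2.1],[0,1.8,0],0.5],[[-2.1,0,-2.1],[0,1.8,0],0.5],[[-2.1,0,-2.1],[0,1.8,0],0.5]]}}

```text
clock: 5.5
eef_pos: [592.6, -134.6, 111.7]
tool_rot: [3.138, 0.792, 1.513]
force: [-2.5, -3.7, 5.5]
width: 38.9
```

Run:
```python
from h import *
st();roll(12,0,4)
```

```text
t 5.5 pos [ 592.6 -134.6  111.7] dock [-282.3  -24.3] head 9.7 pitch 45.4 tilt 0.2 F [-2.5 -3.7  5.5] w 38.9
q [ 0.41  0.97  0.25  1.52 -0.89  1.33  1.07]
C dock [-248.2  -18.6] z 75.2
[[-2.13, 0.01, -2.11], [0.03, 1.81, -0.03]]
[[-2.13, 0.01, -2.11], [0.03, 1.81, -0.03]]
[[-2.13, 0.01, -2.11], [0.03, 1.81, -0.03]]
[[-2.13, 0.01, -2.11], [0.03, 1.81, -0.03]]
end C dock [-248.2  -18.6] pitch 45.4 head 21.6 pos [ 599.8 -134.2  111.7]
```

Call:
{"method": "jog_arm", "body": {"series": [[[-2.1,0,-2.1],[0.1,1.8,-0.1],0.5],[[-2.1,0,-2.1],[0.1,1.8,-0.1],0.5],[[-2.1,0,-2.1],[0.1,1.8,-0.1],0.5],[[-2.1,0,-2.1],[0.1,1.8,-0.1],0.5]]}}

```text
clock: 6.0
eef_pos: [600.2, -135.0, 112.0]
tool_rot: [3.138, 0.794, 1.72]
force: [-1.4, -5.6, 7.4]
width: 38.8
```

Run:
```python
from h import *
st();roll(0,20,5)
```

```text
t 6.0 pos [ 600.2 -135.   112. ] dock [-281.   -31.8] head 21.6 pitch 45.5 tilt 0.1 F [-1.4 -5.6  7.4] w 38.8
q [ 0.38  1.02  0.24  1.36 -0.77  1.45  1.09]
C dock [-249.   -19.2] z 75.3
[[0.0, -3.06, -0.01], [2.93, 0.02, -5.53]]
[[0.0, -3.06, -0.01], [2.78, 0.02, -5.68]]
[[0.0, -3.06, -0.01], [2.61, 0.02, -5.81]]
[[0.0, -3.06, -0.01], [2.44, 0.02, -5.94]]
[[0.0, -3.06, -0.01], [2.27, 0.02, -6.06]]
end C dock [-230.4  -11.9] pitch 60.8 head 21.4 pos [ 595.6 -104.5  119.7]
```

Call:
{"method": "jog_arm", "body": {"series": [[[0,-3.06,0],[2.9,0,-5.5],0.5],[[0,-3.06,0],[2.8,0,-5.7],0.5],[[0,-3.06,0],[2.6,0,-5.8],0.5],[[0,-3.06,0],[2.4,0,-5.9],0.5],[[0,-3.06,0],[2.3,0,-6.1],0.5]]}}

```text
clock: 6.62
eef_pos: [595.5, -104.2, 119.6]
tool_rot: [3.136, 1.063, 1.716]
force: [-1.9, -3.6, 3.6]
width: 38.5
```

Run:
```python
from h import *
st();roll(0,32,8)
```

```text
t 6.62 pos [ 595.5 -104.2  119.6] dock [-252.   -20.3] head 21.5 pitch 60.9 tilt 0.1 F [-1.9 -3.6  3.6] w 38.5
q [ 0.19  0.87  0.33  1.56 -0.73  1.19  1.03]
C dock [-230.2  -11.8] z 75.2
[[0.0, -3.06, -0.02], [2.08, 0.03, -6.17]]
[[0.0, -3.06, -0.02], [1.89, 0.03, -6.27]]
[[-0.0, -3.06, -0.02], [1.69, 0.03, -6.36]]
[[-0.0, -3.06, -0.02], [1.49, 0.03, -6.44]]
[[0.0, -3.06, -0.02], [1.29, 0.03, -6.51]]
[[0.0, -3.06, -0.02], [1.09, 0.03, -6.56]]
[[0.0, -3.06, -0.02], [0.88, 0.03, -6.61]]
[[0.0, -3.06, -0.02], [0.67, 0.04, -6.64]]
end C dock [-2.003e+02 -2.000e-01] pitch 85.4 head 21.2 pos [587.8 -52.3 125.4]
```

Call:
{"method": "jog_arm", "body": {"series": [[[0,-3.06,0],[2.2,0,-6.2],0.5],[[0,-3.06,0],[2.0,0,-6.3],0.5],[[0,-3.06,0],[1.8,0,-6.4],0.5],[[0,-3.06,0],[1.6,0,-6.4],0.5]]}}

```text
clock: 7.12
eef_pos: [591.6, -78.4, 123.5]
tool_rot: [3.132, 1.277, 1.712]
force: [-1.3, -3.0, 3.0]
width: 38.7
```

Run:
```python
from h import *
st();roll(0,18,4)
```

```text
t 7.12 pos [591.6 -78.4 123.5] dock [-227.7  -10.8] head 21.5 pitch 73.1 tilt 0.2 F [-1.3 -3.   3. ] w 38.7
q [ 0.    0.78  0.41  1.68 -0.68  0.99  0.93]
C dock [-215.1   -5.9] z 75.0
[[0.0, -3.44, -0.03], [1.46, 0.07, -7.32]]
[[-0.0, -3.44, -0.03], [1.2, 0.07, -7.39]]
[[-0.0, -3.44, -0.03], [0.94, 0.07, -7.44]]
[[-0.0, -3.44, -0.03], [0.67, 0.07, -7.48]]
end C dock [-198.3    0.5] pitch 86.9 head 21.0 pos [587.4 -48.8 125.3]
```

Call:
{"method": "jog_arm", "body": {"series": [[[0,-3.44,0],[1.6,0,-7.3],0.5],[[0,-3.44,0],[1.3,0,-7.4],0.5],[[0,-3.44,0],[1.0,0,-7.4],0.5],[[0,-3.44,0],[0.8,0,-7.5],0.5],[[0,0,0],[0,0,0],0.5]]}}

```text
clock: 7.75
eef_pos: [586.9, -46.3, 125.1]
tool_rot: [3.099, 1.514, 1.682]
force: [-2.1, -2.9, 4.7]
width: 38.8
```

Run:
```python
from h import *
st();roll(-21,0,7)
```

```text
t 7.75 pos [586.9 -46.3 125.1] dock [-197.5    0.9] head 21.7 pitch 86.8 tilt 0.1 F [-2.1 -2.9  4.7] w 38.8
q [-0.26  0.74  0.54  1.79 -0.59  0.8   0.75]
C dock [-195.9    1.4] z 74.8
[[3.0, -0.01, 0.17], [0.0, -0.09, -0.01]]
[[3.0, -0.01, 0.17], [0.0, -0.09, -0.01]]
[[3.0, -0.01, 0.17], [0.0, -0.09, -0.01]]
[[3.0, -0.01, 0.17], [0.0, -0.09, -0.01]]
[[3.0, -0.01, 0.17], [0.0, -0.09, -0.01]]
[[3.0, -0.01, 0.17], [0.0, -0.09, -0.01]]
[[3.0, -0.01, 0.17], [0.0, -0.09, -0.01]]
end C dock [-195.9    1.4] pitch 86.8 head -1.7 pos [586.3 -46.3 125.1]
```

Call:
{"method": "jog_arm", "body": {"series": [[[3.1,0,0.17],[0,-0.1,0],0.5],[[3.1,0,0.17],[0,-0.1,0],0.5],[[3.1,0,0.17],[0,-0.1,0],0.5],[[3.1,0,0.17],[0,-0.1,0],0.5],[[3.1,0,0.17],[0,-0.1,0],0.5],[[3.1,0,0.17],[0,-0.1,0],0.5],[[3.1,0,0.17],[0,-0.1,0],0.5],[[0,0,0],[0,0,0],0.5]]}}

```text
clock: 8.75
eef_pos: [587.3, -44.4, 125.0]
tool_rot: [3.119, 1.508, 1.321]
force: [-0.7, 2.5, 5.6]
width: 38.5
```

Run:
```python
from h import *
st();roll(0,0,1)
im=[save(n,n+'4')['img'] for n in('wrist','top')]
cv2.imwrite('pics/c4.png',np.hstack([cv2.resize(im[0],(400,300)),cv2.resize(im[1][80:280,120:390],(400,300))])[:,:,::-1])
```

```text
t 8.75 pos [587.3 -44.4 125. ] dock [-195.6    1. ] head -0.1 pitch 86.4 tilt 0.1 F [-0.7  2.5  5.6] w 38.5
q [-0.32  0.76  0.63  1.81 -0.69  0.81  0.46]
C dock [-193.5    0.9] z 74.8
[[0.0, 0.0, 0.0], [-0.0, 0.0, -0.0]]
end C dock [-193.5    0.9] pitch 86.4 head -1.4 pos [587.3 -44.4 125. ]
```

View pics/c4.png

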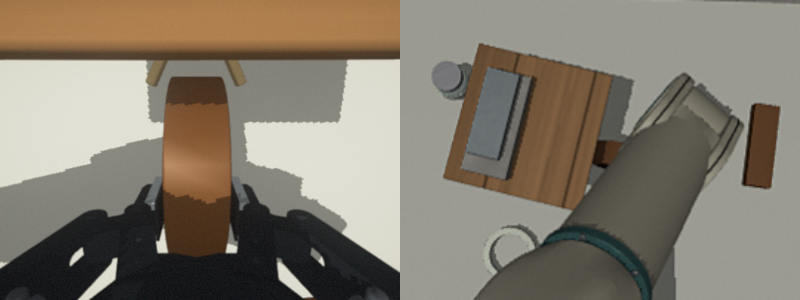

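The wheel lines up with the cheek mouth: wheel at (197,170), mouth at (197,68), jar and tape untouched. I'll release gently.

Call:
{"method": "jog_arm", "body": {"series": [[[0,0,0],[0,0,0],0.1],[[0,0,0],[0,0,0],0],[[0,0,0],[0,0,0],-0.1],[[0,0,0],[0,0,0],-0.3]]}}

```text
clock: 9.35
eef_pos: [585.9, -47.0, 124.2]
tool_rot: [-3.137, 1.512, 1.347]
force: [0.1, 1.0, 0.7]
width: 55.6
```

```bash
cat >> h.py <<'E'
def wheel(n,name,x0,zmin=60,yw=16):
    V,U=np.mgrid[0:384,0:512]; uv=np.c_[U.ravel(),V.ravel()]
    d=save(n,name);P=pts(d,uv);q=np.c_[w2d(P),P[:,2]]
    W=q[(d['range_z'].ravel()>0)&(abs(q[:,0]-x0)<85)&(q[:,2]>zmin)&(q[:,2]<156)&(abs(q[:,1]-1)<yw+12)]
    for lo in range(int(x0)-80,int(x0)+80,20):
        t=W[(W[:,0]>lo)&(W[:,0]<lo+20)]
        if len(t)>20: print('x',lo,'y',np.percentile(t[:,1],[1,99]).round(1),np.percentile(t[:,1],[1,99]).mean().round(1),end=' | ')
    from scipy.optimize import least_squares
    W=W[abs(W[:,1]-1)<yw]
    f=lambda p:np.hypot(W[:,0]-p[0],W[:,2]-p[1])-75
    print('\ncentre x,z',least_squares(f,[x0,75],loss='soft_l1').x.round(1),'top z',np.percentile(W[:,2],98).round(1),len(W))
E
python3 - <<'E'
from h import *
st();wheel('wrist','w5',-193,100)
M=rot(0,75);go([*d2w([-230,1]),215],M)
E
```

```text
t 9.35 pos [585.9 -47.  124.2] dock [-198.4    1.7] head -0.2 pitch 86.6 tilt -0.0 F [0.1 1.  0.7] w 55.6
q [-0.31  0.76  0.63  1.81 -0.69  0.8   0.46]
x -253 y [-17.5  20.5] 1.5 | x -233 y [-17.8  20.7] 1.5 | x -213 y [-26.5  28.9] 1.2 | x -193 y [-26.5  21.3] -2.6 | x -173 y [-18.   20.7] 1.3 | x -153 y [-18.   20.6] 1.3 | x -133 y [-17.9  20.3] 1.2 | 
centre x,z [-197.    73.9] top z 149.6 15381
rv [-0.2 11.6 -0. ] dist 96.1 N 2
[[-0.09, 5.81, -0.01], [-46.2, 0.4, 13.1]]
[[-0.09, 5.81, -0.01], [-47.3, 0.4, 8.4]]
```

Call:
{"method": "jog_arm", "body": {"series": [[[0,0,0],[-20,0,0],-0.3],[[0,0,0],[-40,0,0],-0.3],[[0,7,0],[-45,0,30],0],[[0,8,0],[-10,0,50],0.4],[[0,8,0],[0,0,55],0.72],[[0,8,0],[0,0,55],0.72],[[0,8,0],[20,0,40],0.72]]}}

```text
clock: 10.28
eef_pos: [538.0, -257.6, 149.0]
tool_rot: [3.134, 0.832, 1.333]
force: [-0.2, 0.6, -1.6]
width: 11.7
```

Run:
```python
from h import *
st();wheel('wrist','w6',-195,60)
M=rot(0,45);go(np.r_[d2w([-297,1.3]),45]-25*M[:,0],M)
```

```text
t 10.28 pos [ 538.  -257.6  149. ] dock [-414.3    1.4] head -0.4 pitch 47.7 tilt 0.3 F [-0.2  0.6 -1.6] w 11.7
q [ 0.54  0.91  0.39  1.54 -0.9   1.41  1.11]
x -275 y [-17.9  20.9] 1.5 | x -255 y [-18.2  20.9] 1.4 | x -235 y [-18.2  20.7] 1.2 | x -215 y [-18.2  20.8] 1.3 | 
centre x,z [-196.7   73.9] top z 147.8 4690
rv [-1.3  2.5 -0. ] dist 127.4 N 3
[[-0.44, 0.82, -0.01], [41.3, 1.9, -9.7]]
[[-0.44, 0.82, -0.01], [41.4, 2.0, -9.1]]
[[-0.44, 0.82, -0.01], [41.6, 2.0, -8.5]]
```

View pics/w6.png

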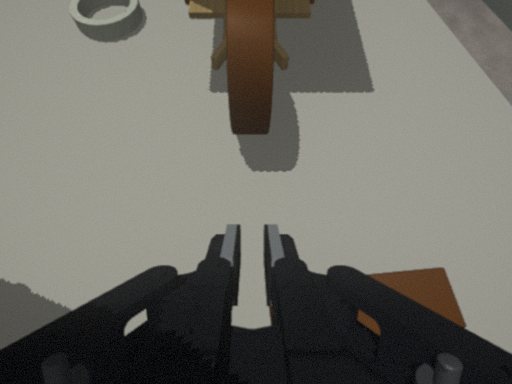

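The wheel is standing still ahead of the fingers (rim rear at (250,130)), the fork pads are at (233,245) and (273,245) centred on it, and the strop at (410,300) is well below. Moving the fork in behind the rim.

Call:
{"method": "jog_arm", "body": {"series": [[[-0.4,0.8,0],[30,1.4,-7],0.72],[[-0.4,0.8,0],[34,1.5,-7],0.72],[[-0.4,0.8,0],[34,1.5,-7],0.72],[[0,0,0],[26,1.5,-6],0.72],[[0,0,0],[0,0,0],0.72]]}}

```text
clock: 10.95
eef_pos: [567.8, -148.3, 76.5]
tool_rot: [3.123, 0.788, 1.348]
force: [-0.4, -0.7, 0.4]
width: 12.0
```

Run:
```python
from h import *
st();wheel('wrist','w7',-195,60)
M=rot(0,45);go(np.r_[d2w([-270,1.3]),42]-25*M[:,0],M)
```

```text
t 10.95 pos [ 567.8 -148.3   76.5] dock [-301.2   -3.2] head 0.9 pitch 45.1 tilt 0.8 F [-0.4 -0.7  0.4] w 12.0
q [ 0.44  0.98  0.29  1.68 -1.03  1.23  1.18]
x -275 y [-17.9  20.7] 1.4 | x -255 y [-18.   20.7] 1.4 | x -235 y [-18.3  20.6] 1.2 | x -215 y [-18.4  20.5] 1.1 | 
centre x,z [-196.6   73.9] top z 147.3 13164
rv [ 1.2  0.3 -0. ] dist 23.7 N 1
[[1.16, 0.26, -0.02], [23.2, -5.1, 0.8]]
```

Call:
{"method": "jog_arm", "body": {"series": [[[0.4,0.1,0],[5,-1.8,1.5],0.72],[[0.4,0.1,0],[5,-1.7,1.5],0.72],[[0.4,0.1,0],[5,-1.5,1],0.72],[[0,0,0],[5,0,0],0.72],[[0,0,0],[0,0,0],0.72]]}}

```text
clock: 11.62
eef_pos: [565.3, -137.9, 58.9]
tool_rot: [-3.14, 0.783, 1.345]
force: [0.4, -0.1, -0.1]
width: 12.2
```

Run:
```python
from h import *
s=st();M=R.from_euler('xyz',s['tool_rot']).as_matrix();t=s['eef_pos']+25*M[:,0];print('tip',w2d(t),t[2])
wheel('wrist','w8',-195,60)
M=rot(0,45);go(np.r_[d2w([-250,1.3]),42]-25*M[:,0],M,8)
```

```text
t 11.62 pos [ 565.3 -137.9   58.9] dock [-291.6    1.5] head -0.1 pitch 44.9 tilt -0.1 F [ 0.4 -0.1 -0.1] w 12.2
q [ 0.44  1.    0.27  1.7  -1.04  1.19  1.19]
tip [-273.89251016    1.48802313] 41.246906747421406
x -275 y [-17.8  20.7] 1.5 | x -255 y [-17.9  20.7] 1.4 | x -235 y [-18.2  20.9] 1.4 | 
centre x,z [-196.6   74. ] top z 143.0 15208
rv [-0.1 -0.1 -0.1] dist 24.2 N 8
[[-0.01, -0.02, -0.01], [2.1, 0.0, -2.2]]
[[-0.01, -0.02, -0.01], [2.1, 0.0, -2.2]]
[[-0.01, -0.02, -0.01], [2.1, 0.0, -2.2]]
[[-0.01, -0.02, -0.01], [2.1, 0.0, -2.2]]
[[-0.01, -0.02, -0.01], [2.1, 0.0, -2.2]]
[[-0.01, -0.02, -0.01], [2.1, 0.0, -2.2]]
[[-0.01, -0.02, -0.01], [2.1, 0.0, -2.2]]
[[-0.01, -0.02, -0.01], [2.1, 0.0, -2.2]]
```

Call:
{"method": "jog_arm", "body": {"series": [[[0,0,0],[1,0,-1],0.72],[[0,0,0],[1,0,-1],0.72],[[0,0,0],[1,0,-1],0.72],[[0,0,0],[1,0,-1],0.72],[[0,0,0],[1,0,-1],0.72],[[0,0,0],[1,0,-1],0.72],[[0,0,0],[1.4,0,-1.4],0.72],[[0,0,0],[1.4,0,-1.4],0.72]]}}

```text
clock: 12.68
eef_pos: [568.2, -126.2, 59.1]
tool_rot: [-3.141, 0.784, 1.344]
force: [0.6, 0.8, 0.7]
width: 12.2
```

Run:
```python
from h import *
s=st();M=R.from_euler('xyz',s['tool_rot']).as_matrix();t=s['eef_pos']+25*M[:,0];print('tip',w2d(t).round(1),t[2])
wheel('wrist','w9',-190,60)
```

```text
t 12.68 pos [ 568.2 -126.2   59.1] dock [-279.5    1.3] head -0.1 pitch 44.9 tilt -0.0 F [0.6 0.8 0.7] w 12.2
q [ 0.43  0.99  0.25  1.71 -1.05  1.17  1.18]
tip [-261.8    1.3] 41.464519349995115
x -270 y [-17.9  20.8] 1.4 | x -250 y [-18.   20.7] 1.4 | x -230 y [-18.   20.7] 1.3 | 
centre x,z [-196.6   74. ] top z 145.5 17715
```

Call:
{"method": "jog_arm", "body": {"series": [[[0,0,0],[0.7,0,-0.7],0.72],[[0,0,0],[0.7,0,-0.7],0.72],[[0,0,0],[0.7,0,-0.7],0.72],[[0,0,0],[0.8,0,-0.8],0.72],[[0,0,0],[1,0,-1],0.72],[[0,0,0],[1.2,0,-1.2],0.72],[[0,0,0],[1.4,0,-1.4],0.72],[[0,0,0],[1.4,0,-1.4],0.72]]}}

```text
clock: 13.72
eef_pos: [570.8, -115.2, 59.2]
tool_rot: [-3.141, 0.783, 1.344]
force: [-0.6, -0.6, -0.7]
width: 12.3
```

```bash
cat >> h.py <<'E'
def chk(name,x0):
    s=st();M=R.from_euler('xyz',s['tool_rot']).as_matrix();t=s['eef_pos']+25*M[:,0];print('tip',w2d(t).round(1),t[2].round(1))
    wheel('wrist',name,x0,60)
E
python3 -c "
from h import *
chk('w10',-185)"
```

```text
t 13.72 pos [ 570.8 -115.2   59.2] dock [-268.2    1.3] head -0.1 pitch 44.9 tilt -0.0 F [-0.6 -0.6 -0.7] w 12.3
q [ 0.43  0.99  0.23  1.73 -1.06  1.14  1.18]
tip [-250.5    1.2] 41.5
x -265 y [-17.8  20.7] 1.4 | x -245 y [-18.   20.7] 1.4 | x -225 y [-18.   20.5] 1.3 | 
centre x,z [-189.9   73.9] top z 146.4 18709
```

Call:
{"method": "jog_arm", "body": {"series": [[[0,0,0],[1.6,0,-1.6],0.72],[[0,0,0],[1.8,0,-1.8],0.72],[[0,0,0],[2,0,-2],0.72],[[0,0,0],[2,0,-2],0.72],[[0,0,0],[2,0,-2],0.72],[[0,0,0],[2,0,-2],0.72],[[0,0,0],[2,0,-2],0.72],[[0,0,0],[2,0,-2],0.72]]}}

```text
clock: 14.78
eef_pos: [575.7, -94.0, 59.2]
tool_rot: [-3.141, 0.784, 1.344]
force: [0.4, -0.0, 0.6]
width: 12.0
```

```bash
python3 -c "
from h import *
chk('w11',-165)
im=[load('w11')['img'],save('scene','s11')['img'][150:300,130:330]]
cv2.imwrite('pics/c11.png',np.hstack([cv2.resize(i,(400,300)) for i in im])[:,:,::-1])"
```

```text
t 14.78 pos [575.7 -94.   59.2] dock [-246.5    1.2] head -0.1 pitch 44.9 tilt -0.0 F [ 0.4 -0.   0.6] w 12.0
q [ 0.42  0.98  0.19  1.75 -1.06  1.1   1.16]
tip [-228.8    1.2] 41.5
x -245 y [-17.9  20.6] 1.4 | x -225 y [-18.   20.7] 1.3 | x -205 y [-18.   20.5] 1.3 | 
centre x,z [-168.2   73.9] top z 146.6 18806
```

View pics/c11.png

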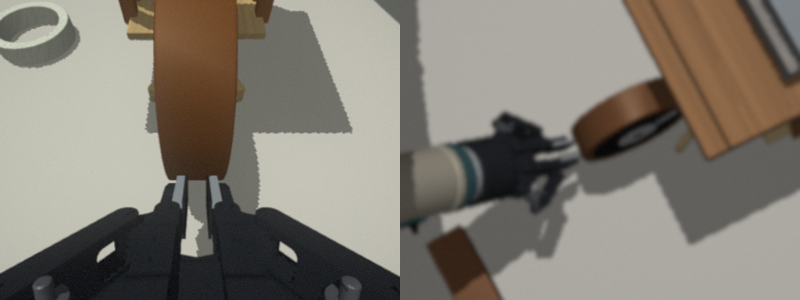

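The two fingertips bear on the rear rim (190,180), the wheel is upright and centred between the cheeks, and the forces are near zero. I'll keep pushing.

Call:
{"method": "jog_arm", "body": {"series": [[[0,0,0],[2,0,-2],0.72],[[0,0,0],[2,0,-2],0.72],[[0,0,0],[2,0,-2],0.72],[[0,0,0],[2,0,-2],0.72],[[0,0,0],[2,0,-2],0.72],[[0,0,0],[2,0,-2],0.72],[[0,0,0],[2,0,-2],0.72],[[0,0,0],[2,0,-2],0.72]]}}

```text
clock: 15.88
eef_pos: [580.8, -72.0, 59.2]
tool_rot: [-3.141, 0.784, 1.344]
force: [-0.8, -0.3, 0.4]
width: 12.1
```

Call:
{"method": "jog_arm", "body": {"series": [[[0,0,0],[2,0,-2],0.72],[[0,0,0],[2,0,-2],0.72],[[0,0,0],[2,0,-2],0.72],[[0,0,0],[2,0,-2],0.72],[[0,0,0],[2,0,-2],0.72],[[0,0,0],[2,0,-2],0.72],[[0,0,0],[2,0,-2],0.72],[[0,0,0],[2,0,-2],0.72]]}}

```text
clock: 16.88
eef_pos: [585.9, -49.9, 59.3]
tool_rot: [-3.141, 0.784, 1.344]
force: [-0.7, -0.4, -0.2]
width: 12.0
```

```bash
python3 -c "
from h import *
chk('w12',-124)"
```

```text
t 16.88 pos [585.9 -49.9  59.3] dock [-201.3    1.1] head -0.1 pitch 44.9 tilt -0.0 F [-0.7 -0.4 -0.2] w 12.0
q [ 0.4   0.96  0.1   1.79 -1.08  1.01  1.13]
tip [-183.6    1.1] 41.6
x -204 y [-17.9  20.6] 1.3 | x -184 y [-18.1  20.6] 1.3 | x -164 y [-18.1  20.5] 1.2 | x -144 y [-18.1  20.4] 1.2 | 
centre x,z [-123.    73.9] top z 146.4 19050
```

Call:
{"method": "jog_arm", "body": {"series": [[[0,0,0],[2,0,-2],0.72],[[0,0,0],[2,0,-2],0.72],[[0,0,0],[2,0,-2],0.72],[[0,0,0],[2,0,-2],0.72],[[0,0,0],[2,0,-2],0.72],[[0,0,0],[2,0,-2],0.72],[[0,0,0],[2,0,-2],0.72],[[0,0,0],[2,0,-2],0.72]]}}

```text
clock: 17.92
eef_pos: [591.0, -27.9, 59.3]
tool_rot: [-3.141, 0.784, 1.344]
force: [-0.5, -0.4, -0.1]
width: 11.9
```

Call:
{"method": "jog_arm", "body": {"series": [[[0,0,0],[2,0,-2],0.72],[[0,0,0],[2,0,-2],0.72],[[0,0,0],[2,0,-2],0.72],[[0,0,0],[2,0,-2],0.72],[[0,0,0],[2,0,-2],0.72],[[0,0,0],[2,0,-2],0.72],[[0,0,0],[2,0,-2],0.72],[[0,0,0],[2,0,-2],0.72]]}}

```text
clock: 18.92
eef_pos: [596.1, -5.9, 59.3]
tool_rot: [-3.141, 0.784, 1.344]
force: [-0.1, 0.7, 0.8]
width: 11.9
```

```bash
python3 -c "
from h import *
chk('w13',-79)"
```

```text
t 18.93 pos [596.1  -5.9  59.3] dock [-156.    1.] head -0.1 pitch 44.9 tilt -0.0 F [-0.1  0.7  0.8] w 11.9
q [ 0.39  0.94 -0.01  1.82 -1.08  0.9   1.08]
tip [-138.3    1. ] 41.7
x -159 y [-18.   20.5] 1.2 | x -139 y [-18.2  20.5] 1.2 | x -119 y [-18.2  20.4] 1.1 | x -99 y [-18.2  20.4] 1.1 | 
centre x,z [-77.8  73.8] top z 146.4 19045
```

View pics/w13.png

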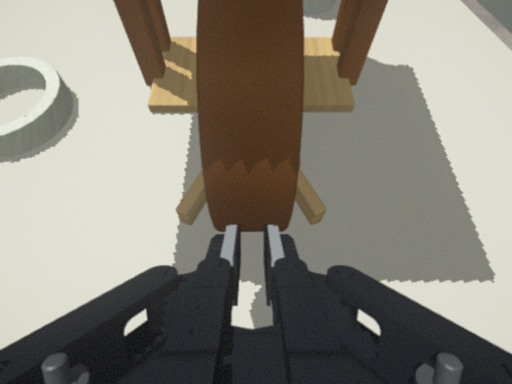

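The wheel is straight between the flared cheeks (tips at (180,215) and (325,215)) and the fingers are clear above them. I'll check clearance to the shelf before going under it.

```bash
python3 -c "
from h import *
T=load('w13')['cam_to_world'];s=read_state()
print('cam dock',w2d(T[:3,3]),T[2,3], 'final x',w2d(T[:3,3])[0]+77)
M=R.from_euler('xyz',s['tool_rot']).inv();print(M.apply(T[:3,3]-s['eef_pos']))"
```

```text
cam dock [-211.47421651    0.54052856] 210.17372225861945 final x -134.47421651078895
[-145.98784937    0.61015116  -67.32983301]
```

Call:
{"method": "jog_arm", "body": {"series": [[[0,0,0],[2,0,-2],0.72],[[0,0,0],[2,0,-2],0.72],[[0,0,0],[2,0,-2],0.72],[[0,0,0],[2,0,-2],0.72],[[0,0,0],[2,0,-2],0.72],[[0,0,0],[2,0,-2],0.72],[[0,0,0],[1.4,0,-1.4],0.72],[[0,0,0],[1,0,-1],0.72]]}}

```text
clock: 19.98
eef_pos: [600.6, 14.0, 59.4]
tool_rot: [-3.141, 0.783, 1.344]
force: [0.0, -0.3, -0.3]
width: 11.9
```

```bash
python3 -c "
from h import *
chk('w14',-55)"
```

```text
t 19.98 pos [600.6  14.   59.4] dock [-135.7    1. ] head -0.1 pitch 44.9 tilt -0.0 F [ 0.  -0.3 -0.3] w 11.9
q [ 0.39  0.94 -0.06  1.83 -1.08  0.86  1.06]
tip [-117.9    1. ] 41.8
x -135 y [-18.1  20.4] 1.2 | x -115 y [-18.2  20.4] 1.1 | x -95 y [-18.2  20.2] 1.0 | x -75 y [-18.3  20.4] 1.1 | 
centre x,z [-56.3  73.9] top z 146.2 18629
```

Call:
{"method": "jog_arm", "body": {"series": [[[0,2,0],[-1,0,2],0.72],[[0,2,0],[-1,0,2],0.72],[[0,2,0],[0,0,0.9],0.72],[[0,2,0],[0,0,0.9],0.72],[[0,2,0],[0.3,0,0.9],0.72],[[0,0,0],[0,0,0],0.72]]}}

```text
clock: 20.78
eef_pos: [599.0, 7.4, 54.7]
tool_rot: [-3.139, 0.608, 1.343]
force: [0.2, -0.1, 0.1]
width: 11.9
```

```bash
python3 -c "
from h import *
chk('w15',-53)"
```

```text
t 20.77 pos [599.    7.4  54.7] dock [-142.4    1.1] head -0.2 pitch 34.9 tilt -0.1 F [ 0.2 -0.1  0.1] w 11.9
q [ 0.53  1.04 -0.16  1.79 -1.08  0.95  1.14]
tip [-121.9    1.1] 40.4
x -133 y [-18.2  20.5] 1.2 | x -113 y [-18.2  20.4] 1.1 | x -93 y [-18.2  20.3] 1.0 | 
centre x,z [-54.   73.9] top z 144.3 15143
```

Call:
{"method": "jog_arm", "body": {"series": [[[0,0,0],[1.2,0,-0.8],0.72],[[0,0,0],[1.2,0,-0.8],0.72],[[0,0,0],[1.2,0,-0.8],0.72],[[0,0,0],[1.2,0,-0.8],0.72],[[0,0,0],[1.2,0,-0.8],0.72],[[0,0,0],[1.2,0,-0.8],0.72],[[0,0,0],[1.2,0,-0.8],0.72],[[0,0,0],[1.2,0,-0.8],0.72]]}}

```text
clock: 21.82
eef_pos: [602.0, 19.5, 55.3]
tool_rot: [-3.141, 0.609, 1.344]
force: [-0.4, -1.3, 0.8]
width: 12.2
```

```bash
python3 -c "
from h import *
chk('w16',-51)"
```

```text
t 21.82 pos [602.   19.5  55.3] dock [-130.     0.9] head -0.1 pitch 34.9 tilt -0.0 F [-0.4 -1.3  0.8] w 12.2
q [ 0.52  1.04 -0.19  1.79 -1.08  0.92  1.14]
tip [-109.5    0.9] 41.0
x -131 y [-18.2  20.4] 1.1 | x -111 y [-18.2  20.4] 1.1 | x -91 y [-18.2  20.3] 1.0 | x -71 y [-18.4  20.2] 0.9 | 
centre x,z [-53.9  73.9] top z 146.5 17686
```

Call:
{"method": "jog_arm", "body": {"series": [[[0,0,0],[1.2,0,-0.8],0.72],[[0,0,0],[1.2,0,-0.8],0.72],[[0,0,0],[1.2,0,-0.8],0.72],[[0,0,0],[1.2,0,-0.8],0.72]]}}

```text
clock: 22.38
eef_pos: [603.3, 25.0, 55.3]
tool_rot: [-3.141, 0.609, 1.343]
force: [-2.0, -4.1, 3.0]
width: 12.0
```

```bash
python3 -c "
from h import *
chk('w17',-51)"
```

```text
t 22.38 pos [603.3  25.   55.3] dock [-124.4    0.8] head -0.1 pitch 34.9 tilt -0.0 F [-2.  -4.1  3. ] w 12.0
q [ 0.52  1.04 -0.2   1.8  -1.08  0.9   1.13]
tip [-103.9    0.8] 40.9
x -131 y [-18.2  20.4] 1.1 | x -111 y [-18.4  20.4] 1.0 | x -91 y [-18.3  20.2] 1.0 | x -71 y [-18.3  20.1] 0.9 | 
centre x,z [-48.5  73.8] top z 146.6 18005
```

Call:
{"method": "jog_arm", "body": {"series": [[[0,0,0],[1.2,0,-0.8],0.72],[[0,0,0],[1.2,0,-0.8],0.72],[[0,0,0],[1.2,0,-0.8],0.72],[[0,0,0],[1.2,0,-0.8],0.72]]}}

```text
clock: 22.92
eef_pos: [605.1, 26.2, 54.5]
tool_rot: [3.14, 0.614, 1.338]
force: [-4.8, -15.8, 9.1]
width: 12.1
```

```bash
python3 -c "
from h import *
chk('w18',-45)"
```

```text
t 22.93 pos [605.1  26.2  54.5] dock [-122.8   -0.6] head -0.4 pitch 35.2 tilt 0.1 F [ -4.8 -15.8   9.1] w 12.1
q [ 0.53  1.04 -0.21  1.8  -1.08  0.89  1.13]
tip [-102.3   -0.7] 40.1
x -125 y [-19.3  19.3] 0.0 | x -105 y [-19.4  19.2] -0.1 | x -85 y [-19.3  19.1] -0.1 | x -65 y [-19.7  19. ] -0.4 | 
centre x,z [-47.4  74. ] top z 146.2 17989
```

The wheel stalled at the lip at 16 N: finger friction on the rising rim is holding it down. I'll back off and re-contact lower. Then I'll move the tips forward and up with the rim, so they turn the wheel over the lip.

Call:
{"method": "jog_arm", "body": {"series": [[[0,0,0],[-3.3,0,2.3],0.72],[[0,0,0],[-3.3,0,2.3],0.72],[[0,0,0],[-3.3,0,2.3],0.72],[[0,0,0],[-3.3,0,2.3],0.72],[[0,0,0],[2.3,0,3.3],0.72],[[0,0,0],[2.3,0,3.3],0.72],[[0,0,0],[0,0,0],0.72]]}}

```text
clock: 23.85
eef_pos: [600.7, 15.4, 46.6]
tool_rot: [-3.14, 0.609, 1.344]
force: [-0.4, -0.6, 0.2]
width: 12.2
```

```bash
python3 -c "
from h import *
chk('w19',-48)
cv2.imwrite('pics/c19.png',load('w19')['img'][:,:,::-1])"
```

```text
t 23.85 pos [600.7  15.4  46.6] dock [-134.3    1.3] head -0.1 pitch 34.9 tilt -0.1 F [-0.4 -0.6  0.2] w 12.2
q [ 0.55  1.06 -0.21  1.79 -1.06  0.9   1.13]
tip [-113.8    1.2] 32.3
x -128 y [-18.1  20.4] 1.2 | x -108 y [-18.2  20.4] 1.1 | x -88 y [-18.1  20.4] 1.2 | 
centre x,z [-50.6  74. ] top z 140.8 16080
```

View pics/c19.png

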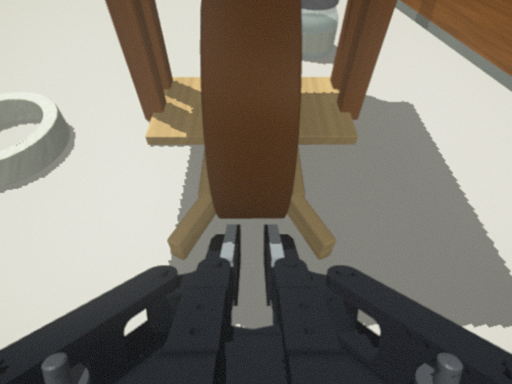

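Call:
{"method": "jog_arm", "body": {"series": [[[0,0,0],[1.6,0,-1.1],0.72],[[0,0,0],[1.6,0,-1.1],0.72],[[0,0,0],[1.6,0,-1.1],0.72],[[0,0,0],[1.6,0,-1.1],0.72],[[0,0,0],[1.6,0,-1.1],0.72],[[0,0,0],[1.6,0,-1.1],0.72],[[0,0,0],[0,0,0],0.72]]}}

```text
clock: 24.78
eef_pos: [603.6, 26.1, 46.9]
tool_rot: [-3.141, 0.609, 1.343]
force: [-0.6, 0.1, 0.0]
width: 11.7
```

```bash
python3 -c "
from h import *
chk('w20',-48)"
```

```text
t 24.77 pos [603.6  26.1  46.9] dock [-123.1    0.8] head -0.1 pitch 34.9 tilt -0.0 F [-0.6  0.1  0. ] w 11.7
q [ 0.54  1.06 -0.23  1.79 -1.07  0.87  1.13]
tip [-102.7    0.8] 32.6
x -128 y [-18.2  20.4] 1.1 | x -108 y [-18.2  20.4] 1.1 | x -88 y [-18.2  20.3] 1.0 | 
centre x,z [-48.6  73.9] top z 142.6 18526
```

Call:
{"method": "jog_arm", "body": {"series": [[[0,0,0],[1,0,-2.2],0.72],[[0,0,0],[0.4,0,-3],0.72],[[0,0,0],[0.2,0,-3],0.72],[[0,0,0],[0.2,0,-3],0.72]]}}

```text
clock: 25.32
eef_pos: [605.5, 31.7, 54.9]
tool_rot: [3.141, 0.612, 1.341]
force: [-2.3, -8.2, 4.9]
width: 11.9
```

```bash
python3 -c "
from h import *
chk('w21',-45)"
```

```text
t 25.32 pos [605.5  31.7  54.9] dock [-117.3    0.2] head -0.3 pitch 35.0 tilt 0.0 F [-2.3 -8.2  4.9] w 11.9
q [ 0.54  1.04 -0.25  1.8  -1.07  0.86  1.11]
tip [-96.8   0.1] 40.5
x -125 y [-18.8  19.7] 0.5 | x -105 y [-19.   19.7] 0.3 | x -85 y [-18.9  19.6] 0.3 | x -65 y [-18.8  19.5] 0.4 | 
centre x,z [-41.8  75.3] top z 147.1 18300
```

Call:
{"method": "jog_arm", "body": {"series": [[[0,0,0],[0,0,-3.2],0.72],[[0,0,0],[0,0,-3.2],0.72],[[0,0,0],[0,0,-3.2],0.72]]}}

```text
clock: 25.75
eef_pos: [606.8, 38.2, 63.3]
tool_rot: [3.141, 0.61, 1.342]
force: [-1.0, -4.0, 3.9]
width: 11.9
```

```bash
python3 -c "
from h import *
chk('w22',-40)"
```

```text
t 25.75 pos [606.8  38.2  63.3] dock [-110.7    0.4] head -0.2 pitch 35.0 tilt 0.0 F [-1.  -4.   3.9] w 11.9
q [ 0.54  1.03 -0.25  1.81 -1.07  0.86  1.1 ]
tip [-90.2   0.3] 49.0
x -120 y [-18.6  20. ] 0.7 | x -100 y [-18.7  20. ] 0.7 | x -80 y [-18.7  19.9] 0.6 | x -60 y [-18.5  19.8] 0.6 | x -40 y [-18.7  20.3] 0.8 | 
centre x,z [-34.4  76.3] top z 150.7 17760
```

Call:
{"method": "jog_arm", "body": {"series": [[[0,0,0],[0,0,-3.2],0.72],[[0,0,0],[0.3,0,-3.2],0.72],[[0,0,0],[0.5,0,-2.5],0.72]]}}

```text
clock: 26.18
eef_pos: [607.9, 45.7, 70.2]
tool_rot: [-3.141, 0.608, 1.344]
force: [-0.2, -0.2, -0.5]
width: 12.1
```

```bash
python3 -c "
from h import *
chk('w23',-33)"
```

```text
t 26.18 pos [607.9  45.7  70.2] dock [-103.1    1. ] head -0.1 pitch 34.9 tilt -0.0 F [-0.2 -0.2 -0.5] w 12.1
q [ 0.53  1.02 -0.27  1.81 -1.07  0.85  1.09]
tip [-82.6   1. ] 55.9
x -113 y [-18.2  20.4] 1.1 | x -93 y [-18.4  20.5] 1.0 | x -73 y [-18.3  20.4] 1.0 | x -53 y [-18.2  20.2] 1.0 | x -33 y [-18.  20.] 1.0 | x -13 y [-18.   19.9] 0.9 | 
centre x,z [-26.2  76.7] top z 151.8 17145
```

Call:
{"method": "jog_arm", "body": {"series": [[[0,0,0],[1.6,0,-1.1],0.72],[[0,0,0],[1.6,0,-1.1],0.72],[[0,0,0],[1.6,0,-1.1],0.72],[[0,0,0],[1.6,0,-1.1],0.72],[[0,0,0],[1.6,0,-1.1],0.72],[[0,0,0],[0,0,0],0.72]]}}

```text
clock: 26.98
eef_pos: [610.1, 54.7, 69.9]
tool_rot: [-3.141, 0.609, 1.344]
force: [-0.2, -0.3, 0.6]
width: 12.1
```

```bash
python3 -c "
from h import *
chk('w24',-15);wheel('wrist','w25',-10,60)"
```

```text
t 26.98 pos [610.1  54.7  69.9] dock [-93.8   0.9] head -0.1 pitch 34.9 tilt -0.0 F [-0.2 -0.3  0.6] w 12.1
q [ 0.53  1.02 -0.29  1.82 -1.07  0.83  1.08]
tip [-73.3   0.9] 55.6
x -95 y [-11.5  12.5] 0.5 | x -75 y [-18.3  20.4] 1.1 | x -55 y [-18.3  20.3] 1.0 | x -35 y [-18.4  20.2] 0.9 | x -15 y [-18.3  20. ] 0.9 | 
centre x,z [ 1.8 73.9] top z 148.9 13958
x -90 y [-18.2  20.4] 1.1 | x -70 y [-18.4  20.4] 1.0 | x -50 y [-18.3  20.3] 1.0 | x -30 y [-18.3  20.2] 0.9 | x -10 y [-18.2  20.1] 0.9 | 
centre x,z [ 1.4 73.9] top z 148.9 13806
```

The wheel is over the lip and seated: centre x ≈ +1.5 mm, height back to the floor reading. Retracting the fingers.

Call:
{"method": "jog_arm", "body": {"series": [[[0,0,0],[-8,0,4],0.72],[[0,0,0],[-16,0,8],0.72],[[0,0,0],[-25,0,12],0.72],[[0,0,0],[-30,0,14],0.72],[[0,0,0],[-30,0,10],0.72],[[0,0,0],[-30,0,0],0.72],[[0,0,0],[0,0,0],0.72],[[0,0,0],[0,0,0],0.72]]}}

```text
clock: 28.08
eef_pos: [577.9, -83.0, 109.9]
tool_rot: [-3.141, 0.609, 1.344]
force: [0.3, 0.1, 0.0]
width: 11.9
```

```bash
python3 -c "
from h import *
chk('w26',0)
wheel('wrist','w27',0)
a=load('w27')['img'];b=save('top','t27')['img'][80:280,120:390]
cv2.imwrite('pics/c27.png',np.hstack([cv2.resize(i,(400,300)) for i in (a,b)])[:,:,::-1])
V,U=np.mgrid[0:384,0:512]; uv=np.c_[U.ravel(),V.ravel()]
for n in('top0','t27'):
    d=load(n);P=pts(d,uv).reshape(384,512,3)
    for nm,c,r,lo,hi in(('tape',(417,183),75,15,40),('strop',(628,-299),100,22,45),('jar',(695,240),70,55,85)):
        k=(np.hypot(P[...,0]-c[0],P[...,1]-c[1])<r)&(P[...,2]>lo)&(P[...,2]<hi)&(d['range_z']>0);print(n,nm,k.sum(),np.median(P[k],axis=0).round(1))
"
```

```text
t 28.07 pos [577.9 -83.  109.9] dock [-235.3    1.5] head -0.1 pitch 34.9 tilt -0.1 F [0.3 0.1 0. ] w 11.9
q [ 0.68  0.97 -0.17  1.71 -0.88  1.07  1.01]
tip [-214.8    1.5] 95.6
x -80 y [-18.4  20.6] 1.1 | x -60 y [-18.1  20.3] 1.1 | x -40 y [-18.3  20.3] 1.0 | x -20 y [-18.7  20.6] 1.0 | 
centre x,z [ 0.5 73.9] top z 147.1 4317
x -80 y [-18.2  20.5] 1.1 | x -60 y [-18.6  20.7] 1.1 | x -40 y [-18.7  20.7] 1.0 | x -20 y [-18.3  20.2] 0.9 | 
centre x,z [ 0.6 73.9] top z 147.3 4297
top0 tape 445 [416.8 183.   24.6]
top0 strop 982 [ 625.9 -298.2   29.7]
top0 jar 124 [727.4 288.   69.5]
t27 tape 448 [416.5 183.8  24.7]
t27 strop 639 [ 654.3 -301.7   29.6]
t27 jar 125 [727.8 287.8  69.4]
```

View pics/c27.png

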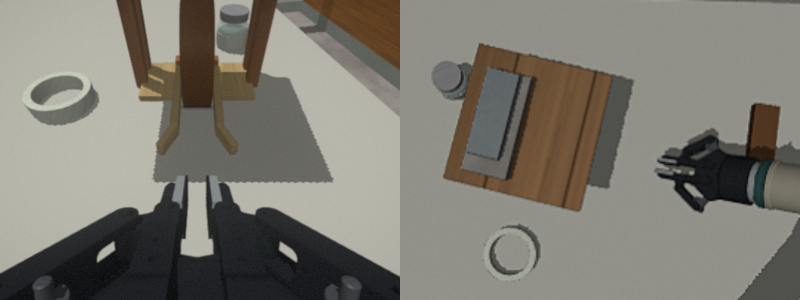

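The wheel stands upright in the dock (197,50), and the gripper is well clear. The jar and tape have not moved; the strop is partly hidden by the arm. I'll wait, check once more that the wheel is still, and hand in.

Call:
{"method": "jog_arm", "body": {"series": [[[0,0,0],[-15,0,-15],0.72],[[0,0,0],[-15,0,-15],0.72],[[0,0,0],[0,0,-20],0.72],[[0,0,0],[0,0,0],0.72],[[0,0,0],[0,0,0],0.72],[[0,0,0],[0,0,0],0.72],[[0,0,0],[0,0,0],0.72],[[0,0,0],[0,0,0],0.72]]}}

```text
clock: 29.22
eef_pos: [579.0, -79.5, 167.7]
tool_rot: [-3.14, 0.609, 1.344]
force: [-0.6, 0.2, 0.1]
width: 12.1
```

```bash
python3 -c "
from h import *
chk('w28',0)
d=save('top','t28');b=cv2.minAreaRect
V,U=np.mgrid[0:384,0:512];uv=np.c_[U.ravel(),V.ravel()]
for n in('top0','t28'):
    d=load(n);P=pts(d,uv);k=(abs(P[:,0]-690)<30)&(abs(P[:,1]+299)<50)&(P[:,2]>22)&(P[:,2]<45);print(n,'strop far end',k.sum(),P[k].mean(0).round(1),P[k].max(0).round(1))
print(finish_job())"
```

```text
t 29.23 pos [579.  -79.5 167.7] dock [-231.6    1.2] head -0.1 pitch 34.9 tilt -0.1 F [-0.6  0.2  0.1] w 12.1
q [ 0.67  0.88 -0.17  1.72 -0.87  1.13  0.94]
tip [-211.1    1.2] 153.4
x -80 y [-18.5  20.7] 1.1 | x -60 y [-18.3  20.2] 0.9 | x -40 y [-18.4  20.2] 0.9 | 
centre x,z [ 0.5 73.9] top z 138.1 2440
top0 strop far end 287 [ 682.6 -305.7   29.5] [ 708.3 -278.7   34. ]
t28 strop far end 282 [ 682.6 -305.9   29.5] [ 707.9 -279.    34.7]
the job is handed in; nothing more can be done
None
```

The wheel is parked in the dock, standing between the lip and the back stop, and I handed the job in at about 29 s of the 72 s allowed.

- **How it was moved:** I gripped the wheel by its sides and pivoted it about 24° on the spot. I rolled it about 52 mm with the gripper turning along with it, then pivoted it back onto the lane and let go. From there I pushed it on its rim into the dock with two fingertips low on the rear rim.
- **At the lip:** The first straight push stalled, because finger friction held the rim down (about 16 N, well under the limits). I backed off, made contact lower and moved the fingertips forward and up with the rim. That took it over the lip under finger control as far as the top. It rolled the last stretch down to the back stop on its own, ahead of the fingers.
- **Last checks:** The wheel's centre was at dock x ≈ +0.5 mm, y ≈ +1 mm. It was upright and read the same 1.1 s apart. The gripper was more than 100 mm clear, with no force on it.
- **Bystanders:** The jar, tape roll and strop block were within 1 mm of where they started. One strop reading in between differed, but the arm was hiding part of the block; its visible far end matched the start.
- **Not checked directly:**
    - I never saw the wheel's turning on a mark. I inferred it from fingertip forces under about 1 N until the lip.
    - The pivots on the spot shifted the wheel's centre by about 2 mm without rolling.
    - While gripped, the wheel was held down lightly (3–7 N), which suggests it stayed on the bench.

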